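# Lay staggered blocks for a butcher-block panel

### The job

Carry on the staggered panel from the finished first course: lay the half block in the second course against the end stop and a full block tight up to it in the same course, and only then the other full block in the third course, against the end stop, so that every course breaks joint by half a length. Slide the blocks flat over the bench without lifting them, close all joints tight and square, and leave the glue bottle, tape measure and mallet where they are.

Things in the scene. Friction and masses are not known exactly. Their poses are not given: they have to be found in the camera images.
- jig: dark L-shaped wooden fence, 45 mm high, fixed, with the fixed first course in it. Origin: at bench level in the inner corner. The fence runs along -x (its face is y = 0), the end stop along +y (face x = 0, to y = 230 mm, 40 mm thick). First course: y = 0 to 75 mm, two full blocks end to end, x = 0 to -300 mm, 40 mm high. Place and yaw vary. Courses lie on the bare bench.
- half_place (a point): where the half block's origin belongs, bench level: jig x = -37.5, y = 112.5 mm. Axes as the jig's. Second course: y = 75 to 150 mm.
- second_place (a point): where the second course's full block has its origin, bench level: jig x = -150, y = 112.5 mm, long side along the jig's x.
- third_place (a point): where the third course's full block has its origin, bench level: jig x = -75, y = 187.5 mm, long side along the jig's x. Third course: y = 150 to 225 mm.
- half_block: loose plain hardwood half block 75 x 75 mm, 40 mm high, about 0.16 kg. Origin: centre of its underside, z up, x and y square to its sides. It starts within 0.47 rad of the jig's yaw.
- block_a: loose plain hardwood full block 150 mm (its x) x 75 mm (its y), 40 mm high, about 0.32 kg, lying flat. Origin: centre of its underside. x starts within 0.5 rad of the jig's. block_a and block_b are alike: either may take either full place. The half block and block_a swap starting places at random; block_b starts farthest to +y.
- block_b: loose plain hardwood full block like block_a, same size and frame.
- glue: bystander: upright pale grey glue bottle with an orange cap, 56 mm diameter, 170 mm high. Origin: centre of its underside.
- tape: bystander: black and steel tape measure, 65 x 38 mm, 62 mm high. Origin: centre of its underside.
- mallet: bystander: wooden mallet lying down; head 60 x 115 x 60 mm high about the origin (centre of the head's underside), handle reaching 240 mm along its +x.
Mind the look-alikes: they are no part of the job. What is shaped like the half_block but green or white is not meant.

How it is judged:
By the outcome, as a careful person would: the job done as asked, in the order asked, and still so for the second after the job is handed in, with the robot touching nothing.
It also fails if it takes over 72 s, if anything falls off the work surface, if the arm or the gripper's body presses on something with over 40 N, if the wrist force passes 120 N, or if a joint passes its speed limit or range.

### The arm

A 6-joint arm with a two-finger parallel gripper is mounted at the origin on the work surface. World frame = base frame: x ahead of the robot, y to its left, z up, the work surface at z = 0. Lengths are in m, angles in rad, forces in N, time in s.
With the tool pointing down it reaches from about 0.3 to 0.775 m from the base axis. Payload 14.6 kg.
Tool frame: the origin (TCP) lies at the very end of the fingers, on their centre line; the grasp point (between the pads) lies 19 mm behind it; x points along the fingers, z is the direction in which the jaws open and shut, and the axes are right-handed (so a half turn about x gives the same grasp; the last joint's range is limited). The gripper opens to 85 mm and grips with 20 to 120 N. Pads are 22 mm wide; open, the fingers measure 114 mm over their backs; the gripper's body (76 mm by 85 mm) begins 54 mm behind the grasp point. The pads swing forward as they close: fully open they stand 13 mm farther back than shut.
Start: joints at [1.051, 0.3, 1.521, -0, 1.321, -0.067], TCP at [0.241, 0.495, 0.231] pointing down, gripper open.
Joint ranges: [-3.03, 3.03], [-0.79, 2.21], [0.23, 2.52], [-1.04, 4.18], [0, 3.07], [-2.55, 2.55]. Speed limits (rad/s): [2.22, 2.22, 2.57, 3.14, 3.14, 3.14].

### API

Orientations are given as a unit quaternion [w, x, y, z].
In Python, from rig import manip gives the robot as it stands.
- The arm moves only by the tool move_arm, never from a script. Its argument "rows" is a list of rows, each a list of 7 numbers: the shift along the tool's x, y, z in mm, then the turn, a rotation vector about the tool's x, y, z in degrees, then the closure, from 0 (fully open) to 1 (shut). A call has 1 to 10 rows; each row shifts and turns the commanded pose from where the row before left it, along the tool's axes as they then stand; what a row does not reach is not made up. A row lasts 1/12 s, in which the tool goes at most 41.7 mm and 7.16 degrees, less where a joint would pass 70% of its speed; a pose out of reach is approached as far as the arm can. A call with a gripper value outside its range is refused whole. The fingers move at their own pace and stop on an object; the grip force is fixed at half the most. Time passes only in rows, so rows that do not move let the fingers close. It gives the time, the measured TCP pose, the force and the opening at its end, in the units of the state.
- manip.get_state(): the state, without advancing time (a new reading comes with each control period).
- manip.snapshot(name): name is "side" or "top" or "wrist"; returns the picture (400x640x3 uint8, red, green, blue); there is no depth.
- manip.get_calibration(name): a dict with "intrinsics" (3x3 intrinsics, pixels), "dist_coeffs" ([k1, k2, p1, p2, k3] as OpenCV has them; the pictures are not rectified), "extrinsics" (4x4, takes a point from camera to world coordinates); the wrist camera has in their place "T_tool_cam" (4x4, takes a point from camera to tool coordinates, whose origin is the TCP and whose axes are the tool frame's). Camera axes: x right, y down, z forward; pixel columns grow to the right and rows downward; lengths in m; the calibration is good to about 2 mm. A picture is of the moment at which its call begins: read the wrist's pose just before it. get_calibration takes no time and is no camera call.
- manip.hand_in(): hands the job in, once; it reports no verdict.
Trained networks look in the newest picture that a camera, given by its name, has taken for a name from the list of things; names that differ only in an ending like _2 or _b are one class to them, and where a whole thing is asked for, a point or a joint stands for the part that bears it (a point fixed in the world has none). Each returns a list of dicts, best first, with "confidence" (0 to 1); they miss things now and then, are a little off and sometimes report something else, mostly with a low value. They report only what shows in the picture. A call takes as long as a camera call. They do not tell look-alikes from the thing itself.
- manip.masks_of(camera, name): "region" (400x640 bool, what is visible of it) and "xy" ([column, row] in pixels, amid what is visible of it).
- manip.tip_of(camera, name): "xy" ([column, row] in pixels: a listed point, or the origin of a listed thing).
The state is a dict: "time_s": time; "joints": joint angles; "joint_velocities": joint speeds; "joint_torque": joint torques, N m; "tcp_pos": TCP position; "tool_rot": TCP orientation; "ft_force": force on the tool from outside, world axes, zero at the start; "wrist_torque": the same for the moment, N m; "width": finger opening in m.
Only numpy, scipy, OpenCV 4.12 (cv2) and the standard library are available. Lean on these libraries where they do the work, as an engineer would, in place of code of your own. Each camera call takes 0.05 s, during which the arm holds its last target. There are 200 camera calls.

## Working session

There is one attempt and no reset: what is moved stays moved. The work goes in short steps, Python scripts to look and compute and a tool call to move; the robot and the scene stay as the last step left them, time stands still between calls to the robot, and variables do not carry over. Pictures are saved under pics/ and viewed, about 8 in all and at most 12, crops included, and the job is handed in when it is done.

Besides the shell and the picture viewer there is one more tool, called in YAML: its name, and indented under it one key for each argument. move_arm: Moves the arm, as the interface text tells. Its arguments: {"type":"object","properties":{"rows":{"type":"array"}},"required":["rows"]}

```bash
mkdir -p pics; ls; python3 - <<'E'
from rig import manip
import cv2, numpy as np
s=manip.get_state();print(s)
for n in ["top","side"]:
    im=manip.snapshot(n); cv2.imwrite(f"pics/{n}0.png",im[:,:,::-1])
    c=manip.get_calibration(n);print(n,c)
    for o in ["half_block","block_a","jig","half_place","second_place","third_place","glue","tape","mallet"]:
        for d in manip.tip_of(n,o): print(o,np.round(d["xy"],1),round(d["confidence"],2))
print(manip.get_calibration("wrist"))
E
```

```text
pics
{'time_s': 0.0, 'joints': array([ 1.05140593e+00,  3.00459915e-01,  1.52162144e+00, -1.06032807e-05,
        1.32063561e+00, -6.66091073e-02]), 'joint_velocities': array([ 0.00020648, -0.0004144 , -0.00032028,  0.00146276,  0.00109956,
        0.00030943]), 'joint_torque': array([-1.75237137e-04, -5.43506134e+01, -3.61791337e+01, -4.00415146e-06,
        3.94998671e-03,  3.81922428e-05]), 'tcp_pos': array([0.24050066, 0.49437066, 0.23071036]), 'tool_rot': array([ 0.59912317, -0.37520243,  0.5998203 ,  0.37482019]), 'ft_force': array([ 0.0656819 , -0.30652447, -0.49619061]), 'wrist_torque': array([-0.01025959, -0.02097824,  0.04254781]), 'width': 0.0850206206044312}
top {'intrinsics': array([[400.40247569,   0.        , 320.16513942],
       [  0.        , 400.40247569, 191.5540274 ],
       [  0.        ,   0.        ,   1.        ]]), 'dist_coeffs': array([-0.02806964,  0.        ,  0.        ,  0.        ,  0.        ]), 'extrinsics': array([[ 0.05637271, -0.97838689,  0.19895025,  0.31753301],
       [-0.99839227, -0.05642173,  0.00542747,  0.06173802],
       [ 0.00591495, -
[... 1328 characters left out ...]
139.1] 0.31
glue [392.4 187.9] 0.72
tape [272.6 264.8] 0.85
mallet [317.5 118. ] 0.56
{'intrinsics': array([[303.89743948,   0.        , 317.40539029],
       [  0.        , 303.89743948, 201.07247489],
       [  0.        ,   0.        ,   1.        ]]), 'dist_coeffs': array([-0.02816521,  0.        ,  0.        ,  0.        ,  0.        ]), 'T_tool_cam': array([[ 7.74890549e-05, -2.58981334e-01,  9.65882323e-01,
        -1.43161976e-01],
       [ 3.52387787e-04, -9.65882259e-01, -2.58981345e-01,
         6.43782359e-02],
       [ 9.99999935e-01,  3.60433354e-04,  1.64165559e-05,
        -2.85674794e-04],
       [ 0.00000000e+00,  0.00000000e+00,  0.00000000e+00,
         1.00000000e+00]])}
```

View pics/top0.png

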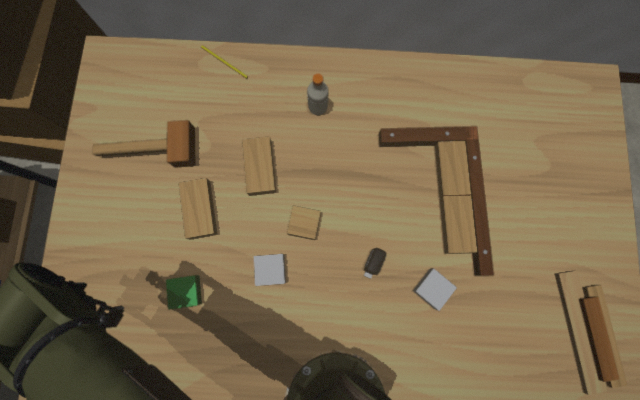

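View pics/side0.png

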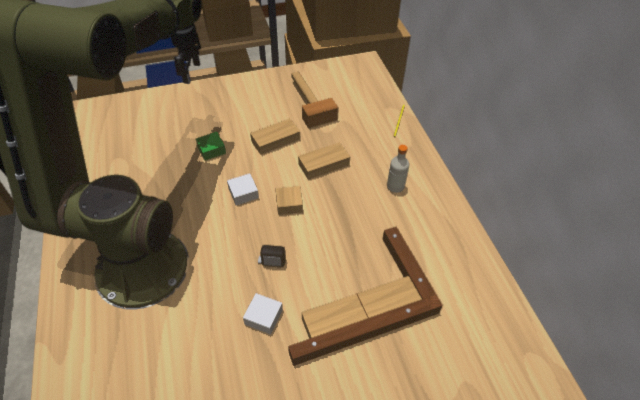

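Top view: the jig corner is near px (475,135), with the end stop running left (world +y) and the first course below it. The half block is at (304,222), full blocks at (259,166) and (197,208). White decoys sit at (269,270) and (436,289), a green one at (182,292). Next I fit poses from the masks.

```bash
cat > h.py <<'E'
import numpy as np, cv2
from scipy.optimize import minimize
from rig import manip
def R2(a): return np.array([[np.cos(a),-np.sin(a)],[np.sin(a),np.cos(a)]])
def quatR(q):
    from scipy.spatial.transform import Rotation as R
    return R.from_quat([q[1],q[2],q[3],q[0]]).as_matrix()
def cam(n,state=None):
    c=manip.get_calibration(n)
    if n=="wrist":
        T=np.eye(4);T[:3,:3]=quatR(state["tool_rot"]);T[:3,3]=state["tcp_pos"];E=T@c["T_tool_cam"]
    else: E=c["extrinsics"]
    return c["intrinsics"],c["dist_coeffs"],E
def proj(C,P):
    K,D,E=C;W=np.linalg.inv(E);r,_=cv2.Rodrigues(W[:3,:3])
    return cv2.projectPoints(np.asarray(P,float).reshape(-1,3),r,W[:3,3],K,D)[0][:,0]
def unproj(C,uv,z):
    K,D,E=C
    p=cv2.undistortPoints(np.asarray(uv,float).reshape(-1,1,2),K,D)[:,0]
    d=np.c_[p,np.ones(len(p))]@E[:3,:3].T
    return E[:3,3]+d*((z-E[2,3])/d[:,2])[:,None]
def box(x0,x1,y0,y1,h,pose):
    q=np.array([[x,y] for x in(x0,x1) for y in(y0,y1)])@R2(pose[2]).T+pose[:2]
    return np.r_[np.c_[q,np.zeros(4)],np.c_[q,np.full(4,h)]]
def sil(C,boxes,S=4):
    m=np.zeros((400*S,640*S),np.uint8)
    for b in boxes:
        u=(proj(C,b)+.5)*S-.5
        cv2.fillConvexPoly(m,cv2.convexHull(np.round(u*16).astype(np.int32)),1,shift=4)
    return m
def fit(views,mk,p0,step,S=4):
    big=[(C,cv2.resize(m.astype(np.uint8),None,fx=S,fy=S,interpolation=cv2.INTER_NEAREST)) for C,m in views]
    def f(p):
        t=0
        for C,m in big:
            s=sil(C,mk(p),S); t-=(s&m).sum()/max(1,(s|m).sum())
        return t/len(big)
    n=len(p0);sx=np.vstack([p0]+[np.array(p0)+np.eye(n)[i]*step[i] for i in range(n)])
    r=minimize(f,p0,method="Nelder-Mead",options=dict(initial_simplex=sx,xatol=1e-5,fatol=1e-5,maxiter=250))
    return r.x,-r.fun
full=lambda p:[box(-.075,.075,-.0375,.0375,.04,p)]
half=lambda p:[box(-.0375,.0375,-.0375,.0375,.04,p)]
def best(n,o,uv):
    l=[d for d in manip.masks_of(n,o)]
    l=[d for d in l if np.hypot(*(np.array(d["xy"])-uv))<20]
    return l[0]["region"] if l else None
E
cat > m1.py <<'E'
from h import *
T,S=cam("top"),cam("side")
manip.snapshot("top");manip.snapshot("side")
vis=manip.snapshot("top")[:,:,::-1].copy()
for nm,o,ut,us,mk in [("half","half_block",(304,221),(289,199),half),("A","block_a",(259,166),(324,160),full),("B","block_a",(197,208),(275,136),full)]:
    a,b=best("top",o,ut),best("side",o,us)
    x0=unproj(T,ut,.03)[0]
    for lab,v in (("top",[(T,a)]),("side",[(S,b)]),("both",[(T,a),(S,b)])):
        if any(m is None for _,m in v): print(nm,lab,"missing");continue
        r=max((fit(v,mk,[x0[0],x0[1],y],[.01,.01,.1]) for y in(-.25,.0,.25)),key=lambda r:r[1])
        print(nm,lab,np.round(r[0],4),round(r[1],3))
        if lab=="top":
            q=proj(T,mk(r[0])[0][4:])[[0,1,3,2]]; cv2.polylines(vis,[np.round(q*16).astype(int)],True,(0,0,255),1,shift=4)
L=lambda p:[box(-p[3],.04,-p[4],0,.045,p),box(0,.04,0,.23,.045,p)]
Lc=lambda p:L(p)+[box(-.3,0,0,.075,.04,p)]
jt=best("top","jig",(461,146)); js=manip.masks_of("side","jig")
x0=unproj(T,(470,143),.04)[0]
js=js[0]["region"] if js else None
for nm,v in(("top",[(T,jt)]),("side",[(S,js)])):
  if v[0][1] is None: print("nojig",nm);continue
  for lab,mk in(("L",L),("Lc",Lc)):
    r=fit(v,mk,[x0[0],x0[1],.05,.38,.04],[.01,.01,.05,.02,.005]); print("jig",nm,lab,np.round(r[0],4),round(r[1],3))
    if nm=="top":
        for bx in Lc(r[0]):
            q=proj(T,bx[4:])[[0,1,3,2]]; cv2.polylines(vis,[np.round(q*16).astype(int)],True,(0,0,255) if lab=="Lc" else (255,0,0),1,shift=4)
for o,u in(("glue",(317,105)),("tape",(377,262)),("mallet",(184,147))): print(o,np.round(unproj(T,u,0)[0],3))
cv2.imwrite("pics/fit.png",cv2.resize(vis[110:300,170:510],None,fx=2.35,fy=2.35,interpolation=cv2.INTER_CUBIC))
E
python3 m1.py
```

```text
half top missing
half side [ 0.4458  0.1089 -0.1552] 0.945
half both missing
A top [0.5924 0.2371 0.1759] 0.972
A side [0.5934 0.2383 0.2022] 0.964
A both [0.593  0.2374 0.1782] 0.965
B top [0.4664 0.3899 0.2419] 0.966
B side [0.4681 0.3927 0.24  ] 0.932
B both [0.4667 0.3902 0.2439] 0.944
nojig top
jig side L [ 0.662  -0.2911 -0.0884  0.2729  0.0733] 0.656
jig side Lc [ 0.6923 -0.3141  0.0838  0.3605  0.0362] 0.971
glue [0.786 0.091 0.   ]
tape [ 0.354 -0.093  0.   ]
mallet [0.64  0.455 0.   ]
```

View pics/fit.png

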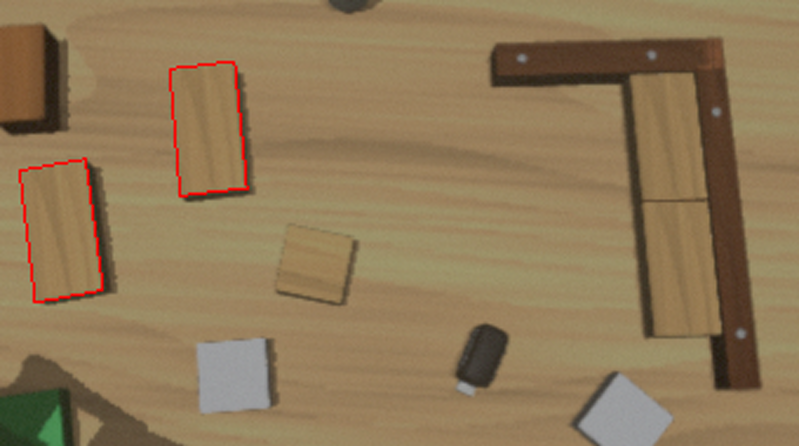

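The half block and full blocks fit well. The top view missed the jig, so I cross-check it with corner picks from the zoomed picture: course corners (437.7,141.5), (444.5,253), (476.8,252.1) and half block centre (304.5,222).

```bash
cat >> h.py <<'E'
def plan(x,y,z,yaw,s=None):
    """tool delta (turn first about tool x, then shift in the turned axes) so jaw axis (tool z) is along yaw (mod pi)"""
    s=s or manip.get_state();R=quatR(s["tool_rot"]);p=s["tcp_pos"]
    cur=np.arctan2(R[1,2],R[0,2]); d=(yaw-cur+np.pi/2)%np.pi-np.pi/2
    # straighten: desired R with x down
    out=[]
    for dd in (d,d-np.sign(d)*np.pi):
        a=cur+dd; Z=np.array([np.cos(a),np.sin(a),0]);X=np.array([0,0,-1.]);Rd=np.c_[X,np.cross(Z,X),Z]
        rv=cv2.Rodrigues(R.T@Rd)[0][:,0]
        out.append((np.round(np.degrees(rv),1),np.round(Rd.T@(np.array([x,y,z])-p)*1000,1)))
    print("t",round(s["time_s"],2),"tcp",np.round(p,4),"jaw yaw",round(cur,3),"j6",round(s["joints"][5],2),"tilt z",np.round(R[:,0],3))
    for o in out: print("turn",*o[0]," shift",*o[1])
E
python3 - <<'E'
from h import *
T=cam("top")
w=unproj(T,[(437.7,141.5),(444.5,253),(476.8,252.1),(465.3,140.6)],.04)[:,:2]
from scipy.spatial.transform import Rotation
L=np.array([[0,.075],[-.3,.075],[-.3,0],[0,0]])
lc,wc=L-L.mean(0),w-w.mean(0);H=lc.T@wc;a=np.arctan2(H[0,1]-H[1,0],H[0,0]+H[1,1])
print("jig",w.mean(0)-R2(a)@L.mean(0),a,np.round(np.linalg.norm(wc-lc@R2(a).T,axis=1)*1000,1))
print("half top",unproj(T,[(304.5,222.3),(170+286/2.35,110+225/2.35),(170+355/2.35,110+238/2.35),(170+343/2.35,110+304/2.35),(170+276/2.35,110+291/2.35)],.04))
print(unproj(T,(436,289),.04))
plan(.446,.109,.08,-.155)
E
```

```text
jig [ 0.68965489 -0.31721179] 0.07119118925394956 [1.3 4.5 4.3 0.7]
half top [[0.44336215 0.10329746 0.04      ]
 [0.484717   0.1393642  0.04      ]
 [0.47456395 0.06216173 0.04      ]
 [0.40116039 0.07116273 0.04      ]
 [0.41112271 0.1451466  0.04      ]]
[[ 0.29370607 -0.23756535  0.04      ]]
t 1.55 tcp [0.2406 0.4946 0.2313] jaw yaw 1.118 j6 -0.07 tilt z [ 0.  0. -1.]
turn 72.9 0.0 0.0  shift 151.3 -349.2 262.4
turn -107.1 -0.0 0.0  shift 151.3 349.2 -262.4
```

move_arm:
  rows:
    - [0,0,0,7.1,0,0,0]
    - [0,0,0,7.1,0,0,0]
    - [0,0,0,7.1,0,0,0]
    - [0,0,0,7.1,0,0,0]
    - [0,0,0,7.1,0,0,0]
    - [0,0,0,7.1,0,0,0]
    - [0,0,0,7.1,0,0,0]
    - [0,0,0,7.1,0,0,0]
    - [0,0,0,7.1,0,0,0]
    - [0,0,0,7.1,0,0,0]

```text
time_s: 2.38
tcp_pos: [0.2406, 0.4946, 0.2313]
tool_rot: [0.706, 0.045, 0.706, -0.045]
ft_force: [0.3, -0.1, 0.1]
width: 0.0855
```

move_arm:
  rows:
    - [0,-31,23,0.5,0,0,0]
    - [5,-32,24,0.5,0,0,0]
    - [5,-32,24,0.5,0,0,0]
    - [5,-32,24,0.4,0,0,0]
    - [5,-32,24,0,0,0,0]
    - [5,-32,24,0,0,0,0]
    - [5,-32,24,0,0,0,0]
    - [5,-32,24,0,0,0,0]
    - [5,-32,24,0,0,0,0]
    - [5,-32,24,0,0,0,0]

```text
time_s: 3.22
tcp_pos: [0.4311, 0.1422, 0.1863]
tool_rot: [0.705, 0.055, 0.705, -0.054]
ft_force: [1.4, 1.1, -0.3]
width: 0.0853
```

move_arm:
  rows:
    - [8,-30,23,0,0,0,0]
    - [8,0,0,0,0,0,0]
    - [8,0,0,0,0,0,0]
    - [0,0,0,0,0,0,0]
    - [0,0,0,0,0,0,0]

```text
time_s: 3.63
tcp_pos: [0.4481, 0.1118, 0.1621]
tool_rot: [0.705, 0.054, 0.705, -0.054]
ft_force: [-0.2, -0.7, 0.1]
width: 0.0855
```

```bash
python3 - <<'E'
from h import *
s=manip.get_state();im=manip.snapshot("wrist");C=cam("wrist",s)
cv2.imwrite("pics/w1.png",im[:,:,::-1])
for d in manip.masks_of("wrist","half_block"):
    x0=unproj(C,d["xy"],.03)[0]
    r=max((fit([(C,d["region"])],half,[x0[0],x0[1],y],[.01,.01,.1]) for y in(-.3,0)),key=lambda r:r[1])
    print(np.round(d["xy"],0),round(d["confidence"],2),np.round(r[0],4),round(r[1],3))
plan(.445,.106,.004,-.155)
E
```

```text
[316. 196.] 0.8 [ 0.446   0.1068 -0.1486] 0.97
[163. 129.] 0.67 [0.3202 0.1872 0.1341] 0.976
t 3.73 tcp [0.4485 0.112  0.1628] jaw yaw -0.153 j6 0.32 tilt z [ 0.001  0.    -1.   ]
turn 0.1 0.0 -0.0  shift 158.8 -6.5 -2.5
turn -179.9 0.0 0.1  shift 158.8 6.5 2.5
```

View pics/w1.png

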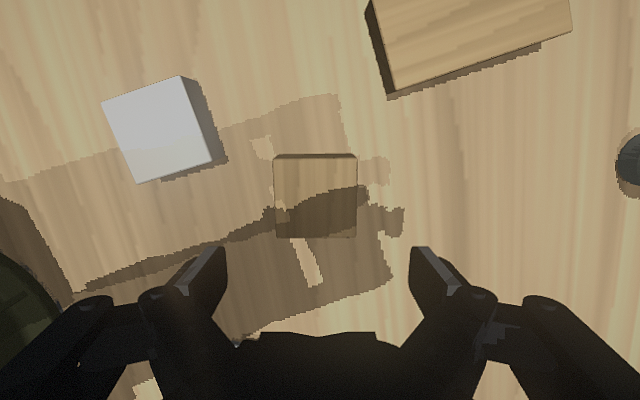

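The wrist view shows the half block at px (316,196), centred between the jaws, with the white decoy at (163,129). The fit gives (.446,.107). I descend and grip.

move_arm:
  rows:
    - [30,-5.5,-1.7,0,0,0,0]
    - [40,0,0,0,0,0,0]
    - [35,0,0,0,0,0,0]
    - [20,0,0,0,0,0,0]
    - [15,0,0,0,0,0,0]
    - [10,0,0,0,0,0,0]
    - [5,0,0,0,0,0,0]
    - [2,0,0,0,0,0,0]
    - [0,0,0,0,0,0,0]

```text
time_s: 4.48
tcp_pos: [0.4464, 0.1061, 0.0058]
tool_rot: [0.705, 0.054, 0.705, -0.054]
ft_force: [0.2, 0.0, 0.2]
width: 0.0854
```

move_arm:
  rows:
    - [0,0,0,0,0,0,1]
    - [0,0,0,0,0,0,1]
    - [0,0,0,0,0,0,1]
    - [0,0,0,0,0,0,1]
    - [0,0,0,0,0,0,1]

```text
time_s: 4.9
tcp_pos: [0.4467, 0.106, 0.0065]
tool_rot: [0.706, 0.055, 0.704, -0.054]
ft_force: [-1.3, 0.0, 5.1]
width: 0.074
```

```bash
python3 - <<'E'
from h import *
J=np.array([.6915,-.3150]);a=.08
def w(x,y): return J+R2(a)@[x,y]
plan(*w(-.069,.135),.004,a); plan(*w(-.15,.3),.16,a)
E
```

```text
t 4.9 tcp [0.4467 0.106  0.0065] jaw yaw -0.154 j6 0.31 tilt z [ 0.002  0.    -1.   ]
turn -13.4 0.1 -0.0  shift 2.5 -304.2 141.4
turn 166.6 -0.0 -0.2  shift 2.5 304.2 -141.4
t 4.9 tcp [0.4467 0.106  0.0065] jaw yaw -0.154 j6 0.31 tilt z [ 0.002  0.    -1.   ]
turn -13.4 0.1 -0.0  shift -153.5 -139.2 60.4
turn 166.6 -0.0 -0.2  shift -153.5 139.2 -60.4
```

move_arm:
  rows:
    - [0,0,0,-6.7,0,0,1]
    - [0,0,0,-6.7,0,0,1]
    - [0,-15,7,0,0,0,1]
    - [0,-29,13.4,0,0,0,1]
    - [0,-29,13.4,0,0,0,1]
    - [0,-29,13.4,0,0,0,1]
    - [0,-29,13.4,0,0,0,1]
    - [0,-29,13.4,0,0,0,1]
    - [0,-29,13.4,0,0,0,1]
    - [0,-29,13.4,0,0,0,1]

```text
time_s: 5.73
tcp_pos: [0.5649, -0.105, 0.0065]
tool_rot: [0.707, -0.028, 0.706, 0.028]
ft_force: [-1.0, 1.8, 2.2]
width: 0.0736
```

move_arm:
  rows:
    - [0,-29,13.4,0,0,0,1]
    - [0,-29,13.4,0,0,0,1]
    - [0,-18,9,0,0,0,1]
    - [0,-10,4,0,0,0,1]
    - [0,0,0,0,0,0,1]
    - [0,0,0,0,0,0,1]

```text
time_s: 6.23
tcp_pos: [0.6111, -0.1867, 0.0066]
tool_rot: [0.707, -0.028, 0.706, 0.027]
ft_force: [1.4, -3.0, 3.9]
width: 0.0743
```

```bash
python3 - <<'E'
from h import *
s=manip.get_state();im=manip.snapshot("wrist")
cv2.imwrite("pics/w2.png",im[:,:,::-1])
J=np.array([.6915,-.3150]);a=.08
def w(x,y): return J+R2(a)@[x,y]
plan(*w(-.069,.1125),.006,a)
E
```

```text
t 6.28 tcp [ 0.611  -0.1863  0.0066] jaw yaw 0.079 j6 -0.43 tilt z [ 0.002 -0.001 -1.   ]
turn -0.0 0.1 0.1  shift 0.6 -22.2 1.0
turn 180.0 0.1 -0.2  shift 0.6 22.2 -1.0
```

View pics/w2.png

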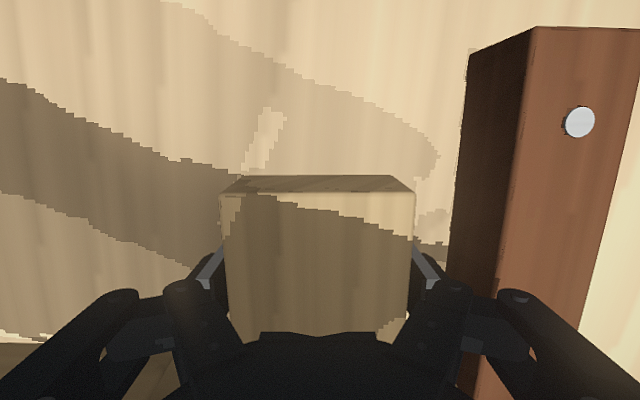

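The half block is held square, with the stop's end visible at px (470–640, 25). I compute the jig yaw from the stop's top inner edge, then push toward the course.

```bash
python3 - <<'E'
from h import *
s=manip.get_state();C=cam("wrist",s)
im=cv2.cvtColor(cv2.imread("pics/w2.png"),cv2.COLOR_BGR2RGB).astype(float)
g=im[:,:,0]; P=[]
for v in range(45,290,5):
    u0=537+(v-27)*(495-537)/(310-27); lo=int(u0-12)
    d=np.convolve(g[v,lo:lo+25],[1,1,1,0,-1,-1,-1],'valid'); P.append((lo+3+d.argmax(),v))
W=unproj(C,P,.045)[:,:2]
vx,vy,x0,y0=cv2.fitLine(W.astype(np.float32),cv2.DIST_HUBER,0,.001,.001).ravel()
print("stop yaw",np.arctan2(-vx,vy) if vy>0 else np.arctan2(vx,-vy), "pt",x0,y0,"res mm",np.abs((W-[x0,y0])@[vy,-vx]).mean()*1e3)
W2=unproj(C,[(537,27),(640,30)],.045);print(W2)
a=.08;print("stop x in jig dir", (np.array([x0,y0])-[.6915,-.315])@[np.cos(a),np.sin(a)], "end y",(W2[0,:2]-[.6915,-.315])@[-np.sin(a),np.cos(a)])
E
```

```text
stop yaw 0.091354914 pt 0.67603976 -0.13501684 res mm 0.19506247412163003
[[ 0.67334827 -0.08753071  0.045     ]
 [ 0.7079546  -0.0846043   0.045     ]]
stop x in jig dir -0.0010274993953742274 end y 0.22819236514015404
```

move_arm:
  rows:
    - [0,-6,0,0,0,0,1]
    - [0,-6,0,0,0,0,1]
    - [0,-3,0,0,0,0,1]
    - [0,-2,0,0,0,0,1]
    - [0,-1.5,0,0,0,0,1]
    - [0,-1,0,0,0,0,1]
    - [0,0,0,0,0,0,1]

```text
time_s: 6.87
tcp_pos: [0.6124, -0.2045, 0.0066]
tool_rot: [0.707, -0.028, 0.706, 0.028]
ft_force: [-0.0, 3.0, 8.0]
width: 0.074
```

move_arm:
  rows:
    - [0,-1,0,0.4,0,0,1]
    - [0,-1,0,0,0,0,1]
    - [0,-1,0,0,0,0,1]
    - [0,-1,0,0,0,0,1]

```text
time_s: 7.2
tcp_pos: [0.6127, -0.2083, 0.0066]
tool_rot: [0.707, -0.026, 0.706, 0.026]
ft_force: [0.4, 4.3, 7.9]
width: 0.074
```

move_arm:
  rows:
    - [0,-1,0,0,0,0,1]
    - [0,-1,0,0,0,0,1]

```text
time_s: 7.37
tcp_pos: [0.6129, -0.2103, 0.0065]
tool_rot: [0.707, -0.026, 0.706, 0.026]
ft_force: [-0.1, 5.6, 7.6]
width: 0.0738
```

move_arm:
  rows:
    - [0,-1,0,-0.8,0,0,1]
    - [0,-1,0,0,0,0,1]
    - [0,0,0,0,0,0,1]

```text
time_s: 7.62
tcp_pos: [0.613, -0.2114, 0.0065]
tool_rot: [0.707, -0.03, 0.706, 0.032]
ft_force: [-1.1, 11.6, 9.7]
width: 0.0738
```

move_arm:
  rows:
    - [0,-1,0,0,0,0,1]
    - [0,0,0,0,0,0,1]

```text
time_s: 7.78
tcp_pos: [0.613, -0.2114, 0.0066]
tool_rot: [0.707, -0.03, 0.706, 0.032]
ft_force: [-4.6, 18.7, 13.5]
width: 0.0738
```

move_arm:
  rows:
    - [0,-1,0,0,0,0,1]
    - [0,0,0,0,0,0,1]

```text
time_s: 7.95
tcp_pos: [0.613, -0.2114, 0.0065]
tool_rot: [0.706, -0.029, 0.707, 0.033]
ft_force: [-6.2, 26.3, 15.3]
width: 0.0742
```

move_arm:
  rows:
    - [0,0,0,0,0,0,0]
    - [0,0,0,0,0,0,0]
    - [0,2,0,0,0,0,0]
    - [0,0,0,0,0,0,0]
    - [-15,0,0,0,0,0,0]
    - [-30,0,0,0,0,0,0]
    - [-15,0,-10,0,0,0,1]
    - [0,0,-30,0,0,0,1]
    - [0,0,-30,0,0,0,1]
    - [0,0,0,0,0,0,1]

```text
time_s: 8.78
tcp_pos: [0.5389, -0.2198, 0.066]
tool_rot: [0.706, -0.03, 0.707, 0.03]
ft_force: [0.8, -0.1, -0.2]
width: 0.0391
```

```bash
python3 - <<'E'
from h import *
s=manip.get_state();im=manip.snapshot("wrist");C=cam("wrist",s)
cv2.imwrite("pics/w3.png",im[:,:,::-1])
for d in manip.masks_of("wrist","half_block"):
    x0=unproj(C,d["xy"],.03)[0]
    r=fit([(C,d["region"])],half,[x0[0],x0[1],.08],[.01,.01,.1])
    print(np.round(d["xy"],0),round(d["confidence"],2),np.round(r[0],4),round(r[1],3))
print(s["width"]);plan(.613-.07,-.2114-.07*.087,.009,.087)
E
```

```text
[444. 211.] 0.92 [ 0.6134 -0.2102  0.0802] 0.895
[ 16. 214.] 0.92 [ 0.2929 -0.2374  0.923 ] 0.978
0.039088559664152214
t 8.88 tcp [ 0.5427 -0.22    0.0668] jaw yaw 0.085 j6 -0.53 tilt z [ 0.001 -0.001 -1.   ]
turn -0.1 0.1 0.0  shift 57.8 2.5 0.6
turn 179.9 0.1 -0.1  shift 57.8 -2.5 -0.6
```

View pics/w3.png

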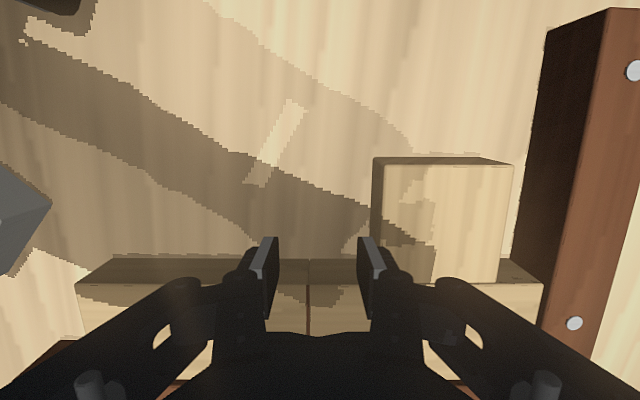

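The half block is flush with the first course at px (444,211), with the gap to the stop still open. I close the fingers, descend and push it to the stop.

move_arm:
  rows:
    - [0,2.5,0,0,0,0,1]
    - [0,0,0,0,0,0,1]
    - [20,0,0,0,0,0,1]
    - [20,0,0,0,0,0,1]
    - [13,0,0,0,0,0,1]
    - [5,0,0,0,0,0,1]
    - [0,0,10,0,0,0,1]
    - [0,0,8,0,0,0,1]
    - [0,0,5,0,0,0,1]
    - [0,0,5,0,0,0,1]

```text
time_s: 9.72
tcp_pos: [0.5713, -0.2146, 0.0078]
tool_rot: [0.707, -0.031, 0.706, 0.031]
ft_force: [-1.3, 0.9, 1.0]
width: -0.0002
```

move_arm:
  rows:
    - [0,0,5,0,0,0,1]
    - [0,0,5,0,0,0,1]
    - [0,0,4,0,0,0,1]
    - [0,0,2,0,0,0,1]
    - [0,0,0,0,0,0,1]

```text
time_s: 10.13
tcp_pos: [0.5868, -0.2132, 0.0073]
tool_rot: [0.707, -0.031, 0.706, 0.031]
ft_force: [-0.1, 0.5, 0.7]
width: 0.0004
```

move_arm:
  rows:
    - [0,0,3,0,0,0,1]
    - [0,0,2,0,0,0,1]
    - [0,0,2,0,0,0,1]
    - [0,0,1,0,0,0,1]

```text
time_s: 10.47
tcp_pos: [0.5932, -0.2126, 0.0072]
tool_rot: [0.705, -0.03, 0.708, 0.031]
ft_force: [-21.1, 0.7, 12.1]
width: 0.0
```

move_arm:
  rows:
    - [0,0,1,0,0,0,1]
    - [0,0,1,0,0,0,1]
    - [0,0,1,0,0,0,1]

```text
time_s: 10.72
tcp_pos: [0.5933, -0.2125, 0.0071]
tool_rot: [0.703, -0.03, 0.71, 0.031]
ft_force: [-50.2, 1.4, 30.0]
width: -0.0002
```

move_arm:
  rows:
    - [0,0,1,0,0,0,1]
    - [0,0,1,0,0,0,1]
    - [0,0,0,0,0,0,1]

```text
time_s: 10.97
tcp_pos: [0.5933, -0.2125, 0.0071]
tool_rot: [0.701, -0.029, 0.712, 0.032]
ft_force: [-61.3, 1.8, 37.2]
width: -0.0003
```

move_arm:
  rows:
    - [0,0,-10,0,0,0,1]
    - [-25,0,-5,0,0,0,1]
    - [-30,0,0,0,0,0,1]
    - [0,30,30,0,0,0,1]
    - [0,30,29,0,0,0,1]
    - [0,3,0,0,0,0,1]
    - [25,0,0,0,0,0,1]
    - [25,0,0,0,0,0,1]
    - [3,0,0,0,0,0,1]
    - [0,-3,0,0,0,0,1]

```text
time_s: 11.8
tcp_pos: [0.6368, -0.1486, 0.0079]
tool_rot: [0.705, -0.03, 0.707, 0.031]
ft_force: [0.6, 0.0, 0.1]
width: 0.0002
```

move_arm:
  rows:
    - [0,-3,0,0,0,0,1]
    - [0,-3,0,0,0,0,1]
    - [0,-2,0,0,0,0,1]
    - [0,-2,0,0,0,0,1]
    - [0,0,0,0,0,0,1]

```text
time_s: 12.22
tcp_pos: [0.6389, -0.1587, 0.0106]
tool_rot: [0.707, -0.03, 0.706, 0.031]
ft_force: [-0.5, 5.7, 3.9]
width: 0.0
```

```bash
python3 - <<'E'
from h import *
s=manip.get_state()
J=np.array([.6905,-.3155]);a=.086
print(np.round(R2(a).T@(s["tcp_pos"][:2]-J),4),s["ft_force"]); plan(.645,-.2086,.008,a)
E
```

```text
[-0.0379  0.1606] [-0.54585475  5.70620373  3.88975944]
t 12.22 tcp [ 0.6389 -0.1587  0.0106] jaw yaw 0.086 j6 -0.39 tilt z [ 0.001  0.001 -1.   ]
turn 0.0 0.1 -0.0  shift 2.6 -50.2 1.7
turn -180.0 0.1 0.1  shift 2.6 50.2 -1.7
```

move_arm:
  rows:
    - [0,-1,0,0,0,0,1]
    - [0,-1,0,0,0,0,1]
    - [0,0,0,0,0,0,1]

```text
time_s: 12.47
tcp_pos: [0.6389, -0.1588, 0.0106]
tool_rot: [0.707, -0.03, 0.706, 0.032]
ft_force: [-5.0, 18.7, 9.9]
width: 0.0
```

move_arm:
  rows:
    - [0,8,0,0,0,0,1]
    - [-30,10,0,0,0,0,1]
    - [-40,0,0,0,0,0,1]
    - [-40,0,0,7,0,0,0]
    - [-40,0,0,7,0,0,0]
    - [0,0,0,7,0,0,0]
    - [0,0,0,7,0,0,0]
    - [0,0,0,7,0,0,0]
    - [0,0,0,7,0,0,0]
    - [0,0,0,7,0,0,0]

```text
time_s: 13.3
tcp_pos: [0.637, -0.1434, 0.16]
tool_rot: [0.655, 0.267, 0.654, -0.267]
ft_force: [0.2, 1.2, 0.0]
width: 0.0831
```

move_arm:
  rows:
    - [0,0,0,7,0,0,0]
    - [0,0,0,7,0,0,0]
    - [0,0,0,7,0,0,0]
    - [0,0,0,7,0,0,0]
    - [0,0,0,7,0,0,0]
    - [0,2,-38,0.7,0,0,0]
    - [0,2,-38,0,0,0,0]
    - [0,2,-38,0,0,0,0]
    - [0,2,-38,0,0,0,0]
    - [0,2,-38,0,0,0,0]

```text
time_s: 14.13
tcp_pos: [0.6121, 0.0469, 0.16]
tool_rot: [0.543, 0.454, 0.542, -0.453]
ft_force: [1.6, -0.7, -0.3]
width: 0.0852
```

move_arm:
  rows:
    - [0,2,-38,0,0,0,0]
    - [0,3,-38,0,0,0,0]
    - [0,3,-38,0,0,0,0]
    - [0,3,-38,0,0,0,0]
    - [0,3,-30,0,0,0,0]
    - [0,0,0,0,0,0,0]
    - [0,0,0,0,0,0,0]

```text
time_s: 14.72
tcp_pos: [0.5936, 0.2284, 0.1596]
tool_rot: [0.543, 0.453, 0.543, -0.453]
ft_force: [-0.0, 0.2, -0.2]
width: 0.0855
```

```bash
cat > look.py <<'E'
from h import *
import sys
s=manip.get_state();im=manip.snapshot("wrist");C=cam("wrist",s)
cv2.imwrite(f"pics/{sys.argv[1]}.png",im[:,:,::-1])
for d in manip.masks_of("wrist","block_a"):
    x0=unproj(C,d["xy"],.03)[0]
    r=max((fit([(C,d["region"])],full,[x0[0],x0[1],y],[.01,.01,.1]) for y in(.1,.3)),key=lambda r:r[1])
    print(np.round(d["xy"],0),round(d["confidence"],2),np.round(r[0],4),round(r[1],3))
p=[float(v) for v in sys.argv[2:]]
if p: plan(*p)
E
python3 look.py w4 .593 .2374 .005 -1.393
python3 - <<'E'
from h import *
J=np.array([.6905,-.3155]);T=cam("top");manip.snapshot("top")
d=manip.masks_of("top","half_block")
for k in d:
    x0=unproj(T,k["xy"],.03)[0]
    if x0[1]<-.1 and x0[0]>.45: r=fit([(T,k["region"])],half,[x0[0],x0[1],.08],[.01,.01,.1]);print("half",r)
E
```

```text
[310. 186.] 0.93 [0.5936 0.2387 0.1723] 0.98
[131. 249.] 0.81 [0.4671 0.3915 0.2193] 0.572
[638. 163.] 0.48 [ 0.7517 -0.119   0.1169] 0.858
t 14.82 tcp [0.5941 0.2264 0.1596] jaw yaw -1.392 j6 1.7 tilt z [ 0. -0. -1.]
turn 0.0 0.0 -0.0  shift 154.6 0.9 -11.0
turn -180.0 0.0 0.0  shift 154.6 -0.9 11.0
half (array([ 0.64392637, -0.20843027,  0.05899868]), np.float64(0.9252379389563505))
```

move_arm:
  rows:
    - [30,1.7,-12,0.4,0,0,0]
    - [40,0,0,0,0,0,0]
    - [35,0,0,0,0,0,0]
    - [20,0,0,0,0,0,0]
    - [15,0,0,0,0,0,0]
    - [10,0,0,0,0,0,0]
    - [4,0,0,0,0,0,0]
    - [0,0,0,0,0,0,0]
    - [0,0,0,0,0,0,1]
    - [0,0,0,0,0,0,1]

```text
time_s: 15.75
tcp_pos: [0.5943, 0.2392, 0.007]
tool_rot: [0.542, 0.456, 0.541, -0.455]
ft_force: [0.1, 0.9, -3.2]
width: 0.0738
```

move_arm:
  rows:
    - [0,0,0,0,0,0,1]
    - [0,0,0,0,0,0,1]
    - [0,0,0,0,0,0,1]

```text
time_s: 16.0
tcp_pos: [0.5942, 0.2392, 0.0068]
tool_rot: [0.542, 0.456, 0.541, -0.455]
ft_force: [-0.6, -2.4, 7.7]
width: 0.0737
```

```bash
python3 - <<'E'
from h import *
J=np.array([.6905,-.3155]);a=.0865
w=J+R2(a)@[-.157,.143];print(w)
plan(*w,.0065,a-np.pi/2)
E
```

```text
[ 0.52173291 -0.18659822]
t 16.0 tcp [0.5942 0.2392 0.0068] jaw yaw -1.399 j6 1.72 tilt z [ 0.002  0.    -1.   ]
turn 4.9 -0.0 -0.1  shift 0.3 -109.0 418.0
turn -175.1 0.2 -0.0  shift 0.3 109.0 -418.0
```

move_arm:
  rows:
    - [0,-6,15,4.9,0,0,1]
    - [0,-12,28,0,0,0,1]
    - [0,-13,29,0,0,0,1]
    - [0,-13,29,0,0,0,1]
    - [0,-13,29,0,0,0,1]
    - [0,-13,29,0,0,0,1]
    - [0,-13,29,0,0,0,1]
    - [0,-13,29,0,0,0,1]
    - [0,-13,29,0,0,0,1]
    - [0,0,28,0,0,0,1]

```text
time_s: 16.83
tcp_pos: [0.5093, -0.0444, 0.0068]
tool_rot: [0.522, 0.479, 0.521, -0.477]
ft_force: [0.7, 2.3, 3.6]
width: 0.0743
```

move_arm:
  rows:
    - [0,0,25,0,0,0,1]
    - [0,0,20,0,0,0,1]
    - [0,0,10,0,0,0,1]
    - [0,0,0,0,0,0,1]
    - [0,0,0,0,0,0,1]

```text
time_s: 17.25
tcp_pos: [0.5158, -0.0998, 0.0068]
tool_rot: [0.522, 0.479, 0.52, -0.478]
ft_force: [-0.1, -6.6, 7.5]
width: 0.0737
```

```bash
python3 look.py w5 .5217 -.1866 .0065 -1.4843
```

```text
[320. 210.] 0.57 [ 0.5679 -0.096   0.0879] 0.679
t 17.35 tcp [ 0.5158 -0.0994  0.0068] jaw yaw -1.485 j6 1.23 tilt z [ 0.003 -0.001 -1.   ]
turn -0.0 0.1 -0.2  shift 0.3 -1.6 87.4
turn 180.0 -0.3 -0.2  shift 0.3 1.6 -87.4
```

View pics/w5.png

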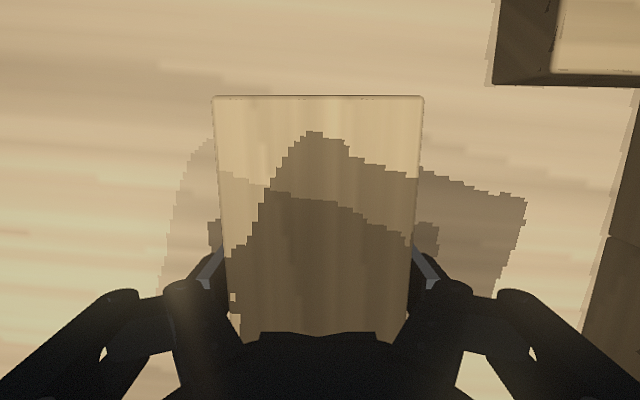

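A is held square, its leading edge at row 96. The half block's base edge is at (495–640, 85). I check the x gap before moving in.

```bash
python3 - <<'E'
from h import *
C=cam("wrist",manip.get_state());J=np.array([.6905,-.3155]);a=.0865
j=lambda p:np.round((p[:,:2]-J)@R2(a),4)
print(j(unproj(C,[(214,97),(422,97)],.04)),j(unproj(C,[(497,86),(636,87)],0)),j(unproj(C,[(556,71)],.04)),j(manip.get_state()["tcp_pos"][None]))
E
```

```text
[[-0.082   0.2654]
 [-0.0819  0.1935]] [[-0.0737  0.1449]
 [-0.0729  0.0758]] [[-0.0729  0.1474]] [[-0.1554  0.2304]]
```

move_arm:
  rows:
    - [0,0,25,0,0,0,1]
    - [0,0,25,0,0,0,1]
    - [0,0,20,0,0,0,1]
    - [0,0,12,0,0,0,1]
    - [0,0,5,0,0,0,1]
    - [0,0,0,0,0,0,0]
    - [0,0,0,0,0,0,0]
    - [0,0,0,0,0,0,0]
    - [0,0,0,0,0,0,0]
    - [-10,0,0,0,0,0,0]

```text
time_s: 18.18
tcp_pos: [0.5212, -0.1843, 0.0141]
tool_rot: [0.52, 0.477, 0.522, -0.478]
ft_force: [-1.2, 0.3, -0.9]
width: 0.0852
```

move_arm:
  rows:
    - [-30,0,0,0,0,0,0]
    - [-30,0,0,0,0,0,0]
    - [0,0,-30,-7,0,0,0]
    - [0,0,0,-7,0,0,0]
    - [0,0,0,-7,0,0,0]
    - [0,0,0,-7,0,0,0]
    - [0,0,0,-7,0,0,0]
    - [0,0,0,-7,0,0,0]
    - [0,0,0,-7,0,0,0]
    - [0,0,0,-7,0,0,0]

```text
time_s: 19.02
tcp_pos: [0.5196, -0.1549, 0.0761]
tool_rot: [0.685, 0.175, 0.685, -0.175]
ft_force: [0.3, 0.1, -0.4]
width: 0.0854
```

move_arm:
  rows:
    - [0,0,0,-7,0,0,0]
    - [0,0,0,-7,0,0,0]
    - [0,0,0,-7,0,0,0]
    - [0,0,0,-7,0,0,0]
    - [0,30,0,-6,0,0,0]
    - [0,0,0,0,0,0,0]
    - [0,0,0,0,0,0,0]

```text
time_s: 19.6
tcp_pos: [0.5202, -0.1242, 0.076]
tool_rot: [0.707, -0.031, 0.706, 0.031]
ft_force: [-0.5, 0.2, -0.1]
width: 0.0854
```

```bash
python3 look.py w6; python3 - <<'E'
from h import *
J=np.array([.6905,-.3155]);a=.0865
w=J+R2(a)@[-.157,.203];plan(*w,.004,a)
E
```

```text
[320. 291.] 0.55 [ 0.5224 -0.1885  0.0875] 0.691
t 19.7 tcp [ 0.5202 -0.1253  0.0758] jaw yaw 0.085 j6 -0.39 tilt z [ 0.001 -0.    -1.   ]
turn -0.1 0.0 0.0  shift 71.8 -1.2 -3.8
turn 179.9 0.0 -0.0  shift 71.8 1.2 3.8
```

move_arm:
  rows:
    - [30,0,-4,0,0,0,0]
    - [30,0,0,0,0,0,0]
    - [11,0,0,0,0,0,0]
    - [0,-8,0,0,0,0,0]
    - [0,-5,0,0,0,0,0]
    - [0,-6,0,0,0,0,0]
    - [0,-6,0,0,0,0,0]
    - [0,-5,0,0,0,0,0]
    - [0,-4,0,0,0,0,0]
    - [0,0,0,0,0,0,0]

```text
time_s: 20.53
tcp_pos: [0.5194, -0.1603, 0.0049]
tool_rot: [0.707, -0.031, 0.706, 0.03]
ft_force: [0.8, 0.5, -0.7]
width: 0.0854
```

move_arm:
  rows:
    - [0,-3,0,0,0,0,0]
    - [0,-2,0,0,0,0,0]
    - [0,-1,0,0,0,0,0]
    - [0,0,0,0,0,0,0]

```text
time_s: 20.87
tcp_pos: [0.5196, -0.1655, 0.0043]
tool_rot: [0.706, -0.031, 0.706, 0.031]
ft_force: [-0.4, -0.5, 0.0]
width: 0.0853
```

move_arm:
  rows:
    - [0,-1.5,0,0,0,0,0]
    - [0,-1,0,0,0,0,0]
    - [0,0,0,0,0,0,0]

```text
time_s: 21.12
tcp_pos: [0.5198, -0.168, 0.0043]
tool_rot: [0.706, -0.031, 0.706, 0.031]
ft_force: [-0.2, 0.5, 0.8]
width: 0.0853
```

move_arm:
  rows:
    - [0,-1,0,0,0,0,0]
    - [0,-1,0,0,0,0,0]
    - [0,0,0,0,0,0,0]

```text
time_s: 21.37
tcp_pos: [0.5199, -0.169, 0.0042]
tool_rot: [0.706, -0.03, 0.707, 0.031]
ft_force: [-0.4, 10.5, 3.6]
width: 0.086
```

move_arm:
  rows:
    - [0,-1,0,0,0,0,0]
    - [0,-1,0,0,0,0,0]
    - [0,0,0,0,0,0,0]

```text
time_s: 21.62
tcp_pos: [0.5198, -0.1691, 0.0042]
tool_rot: [0.706, -0.029, 0.707, 0.032]
ft_force: [-2.4, 26.8, 9.3]
width: 0.0851
```

move_arm:
  rows:
    - [0,-1,0,0,0,0,0]
    - [0,-1,0,0,0,0,0]
    - [0,0,0,0,0,0,0]

```text
time_s: 21.87
tcp_pos: [0.5198, -0.1691, 0.0042]
tool_rot: [0.706, -0.028, 0.707, 0.033]
ft_force: [-4.5, 44.6, 14.8]
width: 0.0855
```

move_arm:
  rows:
    - [0,10,0,0,0,0,0]
    - [-30,3,0,0,0,0,0]
    - [-32,0,0,0,0,0,1]
    - [0,-25,-33,0,0,0,1]
    - [0,-26,-33,0,0,0,1]
    - [0,-5,-33,0,0,0,1]
    - [0,0,0,0,0,0,1]
    - [30,0,0,0,0,0,1]
    - [28,0,0,0,0,0,1]
    - [0,0,0,0,0,0,1]

```text
time_s: 22.7
tcp_pos: [0.4236, -0.2239, 0.0045]
tool_rot: [0.705, -0.029, 0.708, 0.032]
ft_force: [-0.7, 1.5, -0.9]
width: -0.0003
```

```bash
python3 - <<'E'
from h import *
J=np.array([.6905,-.3155]);a=.0865
s=manip.get_state();print((s["tcp_pos"][:2]-J)@R2(a),s["width"]);plan(*(J+R2(a)@[-.247,.1125]),.008,a)
E
```

```text
[-0.25801689  0.11429897] -0.0002650932946640036
t 22.7 tcp [ 0.4236 -0.2239  0.0045] jaw yaw 0.086 j6 -0.65 tilt z [-0.005  0.003 -1.   ]
turn -0.0 -0.3 -0.2  shift -3.5 -1.8 11.0
turn 180.0 -0.3 0.5  shift -3.5 1.8 -11.0
```

Final expected TCP is near jig x = -0.2395.

move_arm:
  rows:
    - [-3,-2,6,0,0,0,1]
    - [0,0,4,0,0,0,1]
    - [0,0,3,0,0,0,1]
    - [0,0,2,0,0,0,1]
    - [0,0,1,0,0,0,1]
    - [0,0,0,0,0,0,1]

```text
time_s: 23.2
tcp_pos: [0.4423, -0.2256, 0.0119]
tool_rot: [0.707, -0.031, 0.706, 0.03]
ft_force: [0.3, 0.1, -0.7]
width: -0.0
```

move_arm:
  rows:
    - [0,0,1,0,0,0,1]
    - [0,0,1,0,0,0,1]
    - [0,0,0,0,0,0,1]

```text
time_s: 23.45
tcp_pos: [0.4436, -0.2255, 0.0114]
tool_rot: [0.706, -0.031, 0.707, 0.031]
ft_force: [-3.7, -0.0, 2.9]
width: 0.0
```

move_arm:
  rows:
    - [0,0,1,0,0,0,1]
    - [0,0,1,0,0,0,1]
    - [0,0,0,0,0,0,1]

```text
time_s: 23.7
tcp_pos: [0.4438, -0.2254, 0.0113]
tool_rot: [0.705, -0.03, 0.708, 0.031]
ft_force: [-22.8, -2.7, 16.0]
width: -0.0001
```

move_arm:
  rows:
    - [0,0,-10,0,0,0,1]
    - [-30,0,-5,0,0,0,1]
    - [-40,0,0,0,0,0,0]
    - [-40,0,30,0,0,0,0]
    - [-40,0,35,0,0,0,0]
    - [-20,0,40,0,0,0,0]
    - [0,0,35,0,0,0,0]
    - [0,0,0,0,0,0,0]
    - [0,0,0,0,0,0,0]

```text
time_s: 24.45
tcp_pos: [0.5557, -0.2152, 0.1638]
tool_rot: [0.706, -0.031, 0.707, 0.031]
ft_force: [-0.8, -0.6, -1.1]
width: 0.0832
```

```bash
python3 look.py w7 .467 .391 .17 -1.341
```

```text
[297. 190.] 0.89 [ 0.5329 -0.2173  0.0883] 0.981
t 24.55 tcp [ 0.5543 -0.2157  0.1639] jaw yaw 0.087 j6 -0.52 tilt z [-0.001  0.001 -1.   ]
turn 81.8 -0.1 0.0  shift -6.1 53.2 -610.6
turn -98.2 -0.0 -0.1  shift -6.1 -53.2 610.6
```

View pics/w7.png

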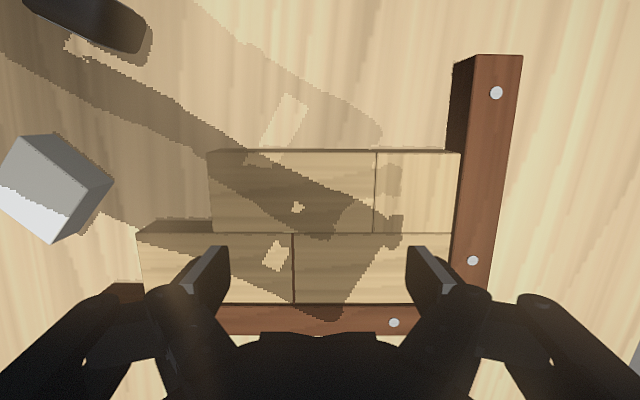

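The second course looks tight: joint at px x≈375 closed, and flush with the course (row 233) and the stop (x≈460). Now block B.

move_arm:
  rows:
    - [0,0,0,7.1,0,0,0]
    - [0,0,0,7.1,0,0,0]
    - [0,0,0,7.1,0,0,0]
    - [0,0,0,7.1,0,0,0]
    - [0,0,0,7.1,0,0,0]
    - [0,0,0,7.1,0,0,0]
    - [0,0,0,7.1,0,0,0]
    - [0,0,0,7.1,0,0,0]
    - [0,0,0,7.1,0,0,0]
    - [0,0,0,7.1,0,0,0]

```text
time_s: 25.38
tcp_pos: [0.554, -0.2161, 0.1647]
tool_rot: [0.591, 0.387, 0.592, -0.387]
ft_force: [0.1, -0.1, -0.4]
width: 0.0856
```

move_arm:
  rows:
    - [0,0,0,7.1,0,0,0]
    - [0,3,-36,3.7,0,0,0]
    - [0,3,-36,0,0,0,0]
    - [0,3,-36,0,0,0,0]
    - [0,3,-36,0,0,0,0]
    - [0,3,-36,0,0,0,0]
    - [0,3,-36,0,0,0,0]
    - [0,3,-36,0,0,0,0]
    - [0,3,-36,0,0,0,0]
    - [0,3,-36,0,0,0,0]

```text
time_s: 26.22
tcp_pos: [0.504, 0.1064, 0.1647]
tool_rot: [0.554, 0.44, 0.554, -0.44]
ft_force: [-0.2, -0.4, -0.1]
width: 0.0851
```

move_arm:
  rows:
    - [0,3,-36,0,0,0,0]
    - [0,3,-36,0,0,0,0]
    - [0,3,-36,0,0,0,0]
    - [0,3,-36,0,0,0,0]
    - [0,3,-36,0,0,0,0]
    - [0,3,-36,0,0,0,0]
    - [0,3,-35,0,0,0,0]
    - [0,2,0,0,0,0,0]
    - [0,0,0,0,0,0,0]
    - [0,0,0,0,0,0,0]

```text
time_s: 27.05
tcp_pos: [0.4704, 0.3541, 0.1645]
tool_rot: [0.554, 0.439, 0.554, -0.44]
ft_force: [-1.2, 0.2, 0.6]
width: 0.0854
```

```bash
python3 look.py w8 .467 .391 .0065 -1.341
```

```text
[277. 183.] 0.78 [0.468  0.3906 0.2381] 0.985
t 27.15 tcp [0.4708 0.3537 0.1647] jaw yaw -1.343 j6 1.93 tilt z [-0. -0. -1.]
turn -0.1 0.0 0.0  shift 158.2 4.8 -37.2
turn 179.9 0.0 -0.0  shift 158.2 -4.8 37.2
```

move_arm:
  rows:
    - [20,5.6,-36.5,-0.6,0,0,0]
    - [30,0,0,0,0,0,0]
    - [40,0,0,0,0,0,0]
    - [30,0,0,0,0,0,0]
    - [20,0,0,0,0,0,0]
    - [12,0,0,0,0,0,0]
    - [5,0,0,0,0,0,0]
    - [0,0,0,0,0,0,0]
    - [0,0,0,0,0,0,0]

```text
time_s: 27.9
tcp_pos: [0.4684, 0.3917, 0.0091]
tool_rot: [0.556, 0.437, 0.556, -0.436]
ft_force: [-0.8, 0.6, -0.0]
width: 0.0855
```

move_arm:
  rows:
    - [0,0,0,0,0,0,1]
    - [0,0,0,0,0,0,1]
    - [0,0,0,0,0,0,1]
    - [0,0,0,0,0,0,1]
    - [0,0,0,0,0,0,1]

```text
time_s: 28.32
tcp_pos: [0.4686, 0.3921, 0.0098]
tool_rot: [0.557, 0.438, 0.556, -0.436]
ft_force: [-0.0, -1.6, 5.8]
width: 0.0736
```

```bash
python3 - <<'E'
from h import *
J=np.array([.6905,-.3155]);a=.0865
s=manip.get_state();print((s["tcp_pos"][:2]-J)@R2(a),s["width"])
for q in([-.092,.30],[-.084,.220]):
    plan(*(J+R2(a)@q),.0065,a-np.pi/2)
E
```

```text
[-0.15994836  0.72407882] 0.07356934243308928
t 28.32 tcp [0.4686 0.3921 0.0098] jaw yaw -1.331 j6 1.97 tilt z [ 0.003  0.002 -1.   ]
turn 8.8 -0.1 -0.2  shift 3.3 67.9 424.1
turn -171.2 0.2 -0.1  shift 3.3 -67.9 -424.1
t 28.32 tcp [0.4686 0.3921 0.0098] jaw yaw -1.331 j6 1.97 tilt z [ 0.003  0.002 -1.   ]
turn 8.8 -0.1 -0.2  shift 3.3 75.9 504.1
turn -171.2 0.2 -0.1  shift 3.3 -75.9 -504.1
```

move_arm:
  rows:
    - [0,0,0,4.4,0,0,1]
    - [0,0,10,4.4,0,0,1]
    - [0,4,24,0,0,0,1]
    - [0,5,30,0,0,0,1]
    - [0,5,30,0,0,0,1]
    - [0,5,30,0,0,0,1]
    - [0,5,30,0,0,0,1]
    - [0,5,30,0,0,0,1]
    - [0,5,30,0,0,0,1]
    - [0,5,30,0,0,0,1]

```text
time_s: 29.15
tcp_pos: [0.5296, 0.1514, 0.0098]
tool_rot: [0.522, 0.479, 0.521, -0.477]
ft_force: [-1.0, 5.6, 5.3]
width: 0.0742
```

move_arm:
  rows:
    - [0,5,30,0,0,0,1]
    - [0,5,30,0,0,0,1]
    - [0,5,30,0,0,0,1]
    - [0,5,30,0,0,0,1]
    - [0,5,30,0,0,0,1]
    - [0,3,20,0,0,0,1]
    - [0,0,10,0,0,0,1]
    - [0,0,0,0,0,0,1]
    - [0,0,0,0,0,0,1]

```text
time_s: 29.9
tcp_pos: [0.5733, -0.0262, 0.0099]
tool_rot: [0.522, 0.479, 0.519, -0.478]
ft_force: [1.0, -5.6, 6.1]
width: 0.0736
```

```bash
python3 look.py w9; python3 - <<'E'
from h import *
J=np.array([.6905,-.3155]);a=.0865
s=manip.get_state();print((s["tcp_pos"][:2]-J)@R2(a),s["width"])
plan(*(J+R2(a)@[-.084,.22]),.0095,a-np.pi/2)
E
```

```text
[615. 293.] 0.93 [ 0.6027 -0.2298 -0.263 ] 0.809
[319. 211.] 0.65 [ 0.6232 -0.0227  0.0859] 0.676
[-0.09179518  0.29881888] 0.07370771421119997
t 30.0 tcp [ 0.5732 -0.0257  0.0099] jaw yaw -1.485 j6 1.38 tilt z [ 0.004 -0.001 -1.   ]
turn -0.0 0.1 -0.2  shift 0.4 7.8 78.8
turn 180.0 -0.4 -0.1  shift 0.4 -7.8 -78.8
```

View pics/w9.png

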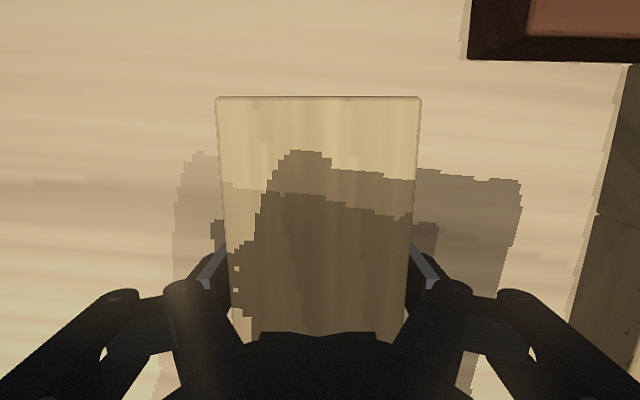

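B is held square, its edge at row 97 clear of the stop base at row 61 (about 18 mm). I move in and release short of the course.

move_arm:
  rows:
    - [0,2,20,0,0,0,1]
    - [0,2,22,0,0,0,1]
    - [0,2,20,0,0,0,1]
    - [0,1,12,0,0,0,1]
    - [0,0,5,0,0,0,1]
    - [0,0,0,0,0,0,0]
    - [0,0,0,0,0,0,0]
    - [0,0,0,0,0,0,0]
    - [0,0,0,0,0,0,0]
    - [-10,0,0,0,0,0,0]

```text
time_s: 30.83
tcp_pos: [0.5847, -0.1024, 0.0165]
tool_rot: [0.52, 0.477, 0.522, -0.478]
ft_force: [0.2, -0.1, -0.1]
width: 0.0851
```

move_arm:
  rows:
    - [-30,0,0,0,0,0,0]
    - [-30,0,0,0,0,0,0]
    - [0,0,-30,-7,0,0,0]
    - [0,0,0,-7,0,0,0]
    - [0,0,0,-7,0,0,0]
    - [0,0,0,-7,0,0,0]
    - [0,0,0,-7,0,0,0]
    - [0,0,0,-7,0,0,0]
    - [0,0,0,-7,0,0,0]
    - [0,0,0,-7,0,0,0]

```text
time_s: 31.67
tcp_pos: [0.5831, -0.0729, 0.0786]
tool_rot: [0.685, 0.175, 0.685, -0.175]
ft_force: [1.2, 0.1, 0.3]
width: 0.0855
```

move_arm:
  rows:
    - [0,0,0,-7,0,0,0]
    - [0,0,0,-7,0,0,0]
    - [0,0,0,-7,0,0,0]
    - [0,0,0,-7,0,0,0]
    - [0,30,0,-6,0,0,0]
    - [0,0,0,0,0,0,0]
    - [0,0,0,0,0,0,0]

```text
time_s: 32.25
tcp_pos: [0.5837, -0.0421, 0.0785]
tool_rot: [0.707, -0.031, 0.706, 0.031]
ft_force: [0.8, -1.3, -0.6]
width: 0.0851
```

```bash
python3 look.py w10; python3 - <<'E'
from h import *
J=np.array([.6905,-.3155]);a=.0865
w=J+R2(a)@[-.084,.28];plan(*w,.004,a)
E
```

```text
[316. 294.] 0.82 [ 0.5865 -0.1061  0.0796] 0.713
[151. 387.] 0.75 [ 0.4769 -0.2915 -0.6744] 0.587
t 32.35 tcp [ 0.5837 -0.0433  0.0783] jaw yaw 0.085 j6 -0.22 tilt z [ 0. -0. -1.]
turn -0.1 0.0 0.0  shift 74.3 -0.4 -1.1
turn 179.9 0.0 -0.0  shift 74.3 0.4 1.1
```

move_arm:
  rows:
    - [30,0,0,0,0,0,0]
    - [30,0,0,0,0,0,0]
    - [14,0,0,0,0,0,0]
    - [0,-7,0,0,0,0,0]
    - [0,-5,0,0,0,0,0]
    - [0,-6,0,0,0,0,0]
    - [0,-6,0,0,0,0,0]
    - [0,-6,0,0,0,0,0]
    - [0,-5,0,0,0,0,0]
    - [0,-4,0,0,0,0,0]

```text
time_s: 33.18
tcp_pos: [0.5874, -0.0826, 0.0045]
tool_rot: [0.707, -0.031, 0.706, 0.03]
ft_force: [0.2, 3.4, 2.0]
width: 0.085
```

move_arm:
  rows:
    - [0,-2.5,0,0,0,0,0]
    - [0,-1.5,0,0,0,0,0]
    - [0,-1,0,0,0,0,0]
    - [0,0,0,0,0,0,0]

```text
time_s: 33.52
tcp_pos: [0.5874, -0.0871, 0.0037]
tool_rot: [0.706, -0.031, 0.706, 0.031]
ft_force: [0.6, 0.2, 0.1]
width: 0.0853
```

move_arm:
  rows:
    - [0,-1,0,0,0,0,0]
    - [0,-1,0,0,0,0,0]
    - [0,0,0,0,0,0,0]

```text
time_s: 33.77
tcp_pos: [0.5874, -0.0879, 0.0037]
tool_rot: [0.706, -0.03, 0.707, 0.031]
ft_force: [-1.0, 9.8, 4.0]
width: 0.0855
```

move_arm:
  rows:
    - [0,-1,0,0,0,0,0]
    - [0,-1,0,0,0,0,0]
    - [0,0,0,0,0,0,0]

```text
time_s: 34.02
tcp_pos: [0.5874, -0.088, 0.0037]
tool_rot: [0.706, -0.029, 0.707, 0.032]
ft_force: [-4.0, 25.9, 7.5]
width: 0.0852
```

move_arm:
  rows:
    - [0,10,0,0,0,0,0]
    - [-30,2,0,0,0,0,0]
    - [-32,0,0,0,0,0,1]
    - [0,-25,-33,0,0,0,1]
    - [0,-26,-33,0,0,0,1]
    - [0,-5,-34,0,0,0,1]
    - [0,0,0,0,0,0,1]
    - [28,0,0,0,0,0,1]
    - [26,0,0,0,0,0,1]
    - [0,0,0,0,0,0,1]

```text
time_s: 34.85
tcp_pos: [0.49, -0.1425, 0.008]
tool_rot: [0.704, -0.03, 0.708, 0.031]
ft_force: [-0.5, 0.4, -1.0]
width: 0.0003
```

```bash
python3 - <<'E'
from h import *
J=np.array([.6905,-.3155]);a=.0865
s=manip.get_state();print((s["tcp_pos"][:2]-J)@R2(a),s["width"]);plan(*(J+R2(a)@[-.172,.1875]),.008,a)
E
```

```text
[-0.18479302  0.18965666] 0.0002698368380317033
t 34.85 tcp [ 0.49   -0.1425  0.008 ] jaw yaw 0.086 j6 -0.44 tilt z [-0.006  0.002 -1.   ]
turn -0.0 -0.3 -0.1  shift 0.0 -2.2 12.8
turn 180.0 -0.2 0.5  shift 0.0 2.2 -12.8
```

Expected final TCP is jig x ≈ -0.165.

move_arm:
  rows:
    - [0,-2,7,0,0,0,1]
    - [0,0,4,0,0,0,1]
    - [0,0,3,0,0,0,1]
    - [0,0,2,0,0,0,1]
    - [0,0,1.5,0,0,0,1]
    - [0,0,0,0,0,0,1]

```text
time_s: 35.35
tcp_pos: [0.5104, -0.1437, 0.0124]
tool_rot: [0.707, -0.031, 0.706, 0.03]
ft_force: [0.4, -0.3, -0.3]
width: 0.0002
```

move_arm:
  rows:
    - [0,0,1.5,0,0,0,1]
    - [0,0,1,0,0,0,1]
    - [0,0,0,0,0,0,1]

```text
time_s: 35.6
tcp_pos: [0.5119, -0.1435, 0.0119]
tool_rot: [0.706, -0.031, 0.707, 0.031]
ft_force: [-7.2, -0.8, 5.9]
width: 0.0001
```

move_arm:
  rows:
    - [0,0,1,0,0,0,1]
    - [0,0,0.5,0,0,0,1]
    - [0,0,0,0,0,0,1]

```text
time_s: 35.85
tcp_pos: [0.512, -0.1434, 0.0119]
tool_rot: [0.705, -0.03, 0.708, 0.031]
ft_force: [-20.9, -2.4, 14.3]
width: -0.0002
```

move_arm:
  rows:
    - [0,0,0.5,0,0,0,1]
    - [0,0,0.5,0,0,0,1]
    - [0,0,0,0,0,0,1]

```text
time_s: 36.1
tcp_pos: [0.5121, -0.1434, 0.0118]
tool_rot: [0.704, -0.03, 0.709, 0.031]
ft_force: [-29.3, -2.9, 21.7]
width: 0.0002
```

move_arm:
  rows:
    - [0,0,-10,0,0,0,1]
    - [-30,0,-5,0,0,0,1]
    - [-40,0,0,0,0,0,0]
    - [-40,0,25,0,0,0,0]
    - [-40,-10,35,0,0,0,0]
    - [-20,-10,35,0,0,0,0]
    - [0,0,10,0,0,0,0]
    - [0,0,0,0,0,0,0]
    - [0,0,0,0,0,0,0]

```text
time_s: 36.85
tcp_pos: [0.5948, -0.1538, 0.1671]
tool_rot: [0.706, -0.031, 0.707, 0.031]
ft_force: [-1.0, 0.2, -0.5]
width: 0.0831
```

```bash
python3 look.py w11
```

```text
[256. 242.] 0.7 [ 0.5332 -0.2178  0.0867] 0.775
[326. 173.] 0.63 [ 0.6013 -0.1363  0.0875] 0.99
```

View pics/w11.png

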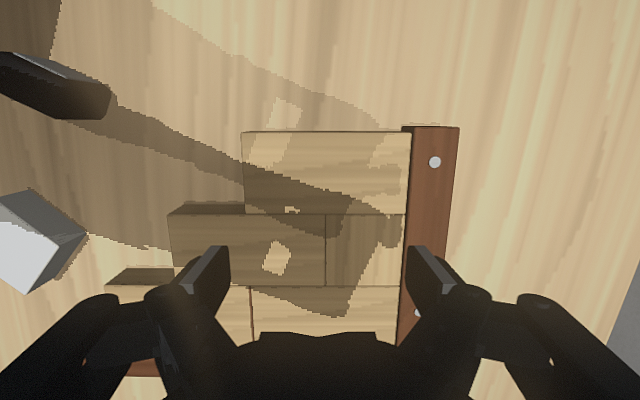

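All three courses show closed joints: the third-course seam is at row 214, the half/full joint at x≈326, and the stop at x≈408. Handing in.

```bash
python3 -c "
from rig import manip
print(manip.get_state()['ft_force']);print(manip.hand_in())"
```

```text
[-0.10649395 -0.94717447 -0.13856106]
the job is handed in; nothing more can be done
None
```

The panel is laid and handed in at about 37 s of the 72 s allowed. I laid the half block in the second course first, then one full block tight to it, and last the other full block in the third course. Each block was slid along the bench held in the jaws, then pressed flush against the course and along to the end stop or its neighbour.

**Joints:** In the last wrist picture all joints look closed. The fitted yaws of the two full blocks agree to about 0.001 rad (0.087 and 0.088), and the jig's is about 0.086. The pushing tool stopped 150 mm further out for the second-course block and 75 mm for the third-course block than for the half block, as the layout calls for.

**Forces:** The highest force I read was about 72 N, in the push of the half block against the stop. The limit on the wrist is 120 N. I read forces only at the end of each move.

**Checks that disagreed or were missed:**
- The top camera's network did not find the jig, so its place came from the side camera, hand-picked corners and the contacts.
- The top camera gave the half block's yaw as 0.059, against 0.080 in the wrist view. I trusted the flush contact.
- The last wrist mask of the second-course block was partly hidden by the fingers and fitted poorly (0.78). Its position agreed with the earlier clear fit (0.98) to within about 0.6 mm.
- I did not measure the glue bottle, tape measure and mallet again at the end. The planned paths kept well clear of them.

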